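Show the middle-size guide sleeve to the inspection camera

TASK

Three bronze guide sleeves stand on the pins of the aluminium tool plate: pull off the one of middle size (32 mm outside diameter) and present its lower end to the inspection camera, held in the air square to the lens, on the lens's centre line, with that end 80 mm from the lens glass. Finish while still holding it there steadily in the gripper; do not touch the camera or its stand, and leave the other two sleeves, the screwdriver and the tin where they are.

Things in the scene. Friction and masses are not known exactly. Their poses are not given: they have to be found in the camera images.
- plate: Fixed aluminium tool plate 90 x 260 mm, 15 mm thick, lying on the bench; origin at the centre of its underside, x across the plate, y along it. Three upright steel pins, 12 mm in diameter, rise 28 mm above its top at y = -80, 0 and +80 mm (x = 0). Each carries one sleeve; which sleeve is on which pin varies.
- sleeve_medium: The wanted sleeve: plain bronze tube, 32 mm outside diameter, 16 mm bore, 46 mm tall, about 0.22 kg (varies), standing loosely over a pin on the plate (the pin reaches 28 mm up inside it, 2 mm clearance all round). Origin at the centre of its lower end, z along its axis towards its upper end.
- sleeve_medium_foot (a point): Centre of the lower end face of the 32 mm sleeve (same point and axes as the sleeve's origin). This end is to face the lens.
- sleeve_small: Look-alike, to be left alone: bronze tube of 24 mm outside diameter, 16 mm bore, 46 mm tall, on another pin. Origin at the centre of its lower end, z up its axis.
- sleeve_large: Look-alike, to be left alone: bronze tube of 40 mm outside diameter, 16 mm bore, 46 mm tall, on another pin. Origin at the centre of its lower end, z up its axis.
- camera_stand: Inspection camera on a fixed stand: grey base 110 x 110 x 12 mm, two cheeks 90 mm high, between them a blue head on a stiff level hinge 75 mm above the bench, ending in a white ring light (62 mm across) around the dark lens glass. The lens looks up, leaning 10 to 35 degrees to the stand's own -x side (roughly to the robot; varies). Origin: centre of the base's underside.
- lens (a point): Centre of the lens glass (level with the face of the ring light), 40 mm from the hinge; its z axis is the lens's centre line, pointing out of the lens.
- focus (a point): Point in the air on the lens's centre line, 80 mm out from the glass: where the centre of the sleeve's lower end has to be. Its z axis is the lens's centre line, pointing away from the lens; the sleeve's axis must lie along it, the sleeve's upper end farther from the lens.
- screwdriver: Loose screwdriver lying on the bench beyond the plate, to be left alone. Origin on its underside, x along it towards the tip.
- tin: Loose grey tin with a blue cap, 52 mm in diameter, 55 mm tall, standing on the bench, to be left alone. Origin at the centre of its underside.

How it is judged:
By the outcome, as a careful person would: the job done as asked, in the order asked, and still so for the second after the job is handed in, while the arm keeps its last pose, push and grip.
It also fails if it takes over 35 s, if anything falls off the work surface, if the arm or the gripper's body presses on something with over 40 N, if the wrist force passes 120 N, or if a joint passes its speed limit or range.

ROBOT

A 6-joint arm with a two-finger parallel gripper is mounted at the origin on the work surface. World frame = base frame: x ahead of the robot, y to its left, z up, the work surface at z = 0. Lengths are in m, angles in rad, forces in N, time in s.
With the tool pointing down it reaches from about 0.35 to 0.85 m from the base axis. Payload 8.1 kg.
Tool frame: the origin (TCP) lies between the finger pads; the fingertips stand 14 mm ahead of it and the grasp point (between the pads) lies 5 mm behind it (robot.tcp_to_tips is the z of the fingertips in the tool frame, in m); z points along the fingers, y is the line along which they close (so a half turn about z gives the same grasp; the last joint's range is limited). The gripper opens to 93 mm and grips with 3 to 60 N. Pads are 15 mm wide; open, the fingers measure 128 mm over their backs; the gripper's body (75 mm by 188 mm) begins 65 mm behind the grasp point.
Start: joints at [-0.085, 0.13, 1.488, -0, 1.523, -0.085], TCP at [0.6, 0, 0.233] pointing down, gripper open.
Joint ranges: [-2.96, 2.96], [-0.89, 2.26], [0.02, 2.5], [-1.34, 4.48], [0, 2.73], [-2.66, 2.66]. Speed limits (rad/s): [2.39, 2.39, 2.79, 3.14, 3.14, 3.14].

INTERFACE

Orientations are given as a rotation vector (axis times angle).
In Python, from plant import sensors, read_camera, robot gives the robot as it stands.
- The arm moves only by the tool hand_motion, called after "Emit:" in YAML: its name, and indented under it one key for each argument. Schema: {"type":"object","properties":{"offsets":{"type":"array","items":{"type":"number"},"minItems":5,"maxItems":100},"grip_n":{"type":"number"},"only":{"type":"string"},"quiet":{"type":"boolean"},"lines":{"type":"string"}},"required":["offsets"],"additionalProperties":false}. offsets is one flat list of numbers that holds 1 to 20 rows one after another, with no inner brackets; each row has 5 numbers: the finger opening in m, then dx, dy, dz in normalised numbers (1 is 0.2 m), then a turn about the tool's z in a scale on which 1.0 is pi rad; each row shifts and turns the commanded pose from where the row before left it, along the tool's axes as they then stand; what a row does not reach is not made up. A row lasts 1/10 s, in which the tool goes at most 0.05 m and 0.15 rad, less where a joint would pass 70% of its speed; a pose out of reach is approached as far as the arm can. The fingers move at their own pace and stop on an object; grip_n is the grip in N (left out, the last holds). Time passes only in rows, so rows that do not move let the fingers close. The tool returns the time, the measured TCP pose, the force, the opening and the grip force at its end. only (a regular expression) keeps the lines of the reply that match it, lines (a string "A,B") keeps lines A to B, and quiet returns only ok. No shift or turn number may pass 1 either way. Input that does not fit is refused with a message, and nothing moves.
- sensors.read_state(): the state, without advancing time (a new reading comes with each control period).
- read_camera(name): name is "scene" or "side" or "wrist"; returns a dict with "image" (420x560x3 uint8, red, green, blue), "depth" (420x560 float32, m along the optical axis (not along the pixel's ray), 0 where there is no reading), "fx", "fy", "cx", "cy" (pixels), "R" (3x3) and "t" (3): a world point X has camera coordinates R X + t. Camera axes: x right, y down, z forward; pixel columns grow to the right and rows downward; lengths in m; the calibration is good to about 2 mm. The wrist camera is an equidistant fisheye: a pixel r from the principal point sees the ray r / f radians off the axis. A picture is of the moment at which its call begins.
- robot.close_job(): hands the job in; it is judged then, once.
The state is a dict: "t": time; "q": joint angles; "dq": joint speeds; "joint_torque": joint torques, N m; "tool_pos": TCP position; "orientation": TCP orientation; "force": force on the tool from outside, world axes, zero at the start; "wrist_torque": the same for the moment, N m; "opening": finger opening in m; "gripper_force": force on a finger pad.
Only numpy, scipy, OpenCV 4.12 (cv2) and the standard library are available. Lean on these libraries where they do the work, as an engineer would, in place of code of your own. Each camera call takes 0.05 s, during which the arm holds its last target. There are 200 camera calls.

## Working session

There is one attempt and no reset: what is moved stays moved. The work goes in short steps, Python scripts to look and compute and a tool call to move; the robot and the scene stay as the last step left them, time stands still between calls to the robot, and variables do not carry over. Pictures are saved under pics/ and viewed, at most 10 in all, crops included, and the job is handed in when it is done.

```bash
ls; mkdir -p pics; python3 - <<'E'
from plant import sensors, read_camera, robot
import cv2, numpy as np
print(sensors.read_state()); print(robot.tcp_to_tips)
for n in ("scene","side","wrist"):
    c=read_camera(n); np.savez(f"pics/{n}0.npz",**c)
    cv2.imwrite(f"pics/{n}0.png",c["image"][:,:,::-1])
    print(n,c["fx"],c["cx"],c["cy"],"pos",-c["R"].T@c["t"],"fwd",c["R"][2])
E
```

```text
pics
{'t': 0.0, 'q': array([-8.54304842e-02,  1.31163503e-01,  1.48928458e+00, -1.85727357e-05,
        1.52298770e+00, -8.54002044e-02]), 'dq': array([-8.66612576e-05, -2.60685929e-04,  4.57486140e-04, -2.09961276e-03,
       -6.52517182e-05,  1.19260378e-03]), 'joint_torque': array([-1.61290725e-03, -5.59853125e+01, -4.91755986e+01,  7.67333270e-02,
        3.59135563e-02, -2.97389461e-04]), 'tool_pos': array([5.99454498e-01, 4.40006259e-05, 2.31583113e-01]), 'orientation': array([-2.22048530e+00, -2.22042008e+00,  1.88654482e-03]), 'force': array([-0.18079005,  0.2514522 ,  0.34957497]), 'wrist_torque': array([ 0.04637236, -0.00663314,  0.02848468]), 'gripper_force': 0.0, 'opening': 0.09327932436575254}
0.014
scene 465.323670017041 273.07904202097666 203.17215708538572 pos [ 1.13686416 -0.70543309  0.8197866 ] fwd [-0.47767294  0.63494408 -0.60718578]
side 484.33839088096346 281.3259339895248 204.1269448463066 pos [0.24743979 0.79454746 0.63277432] fwd [ 0.35294353 -0.7964859  -0.49095935]
wrist 325.19226210127806 281.82279604539514 209.08895578404022 pos [0.59921452 0.07220646 0.38483861] fwd [-0.00149491 -0.25871697 -0.96595202]
```

View pics/scene0.png

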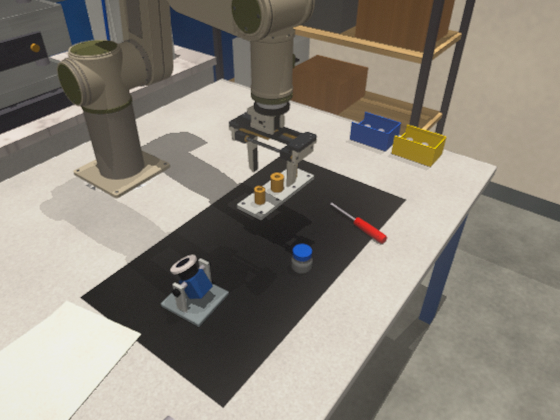

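View pics/side0.png

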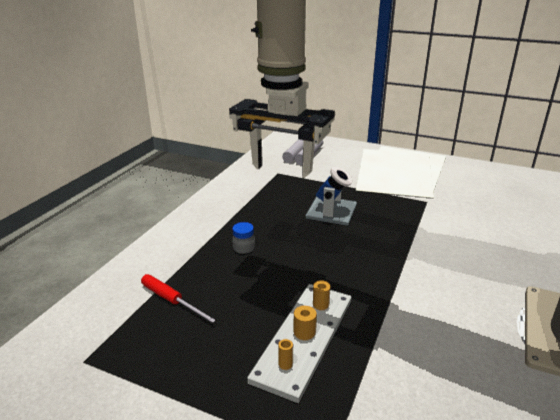

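View pics/wrist0.png

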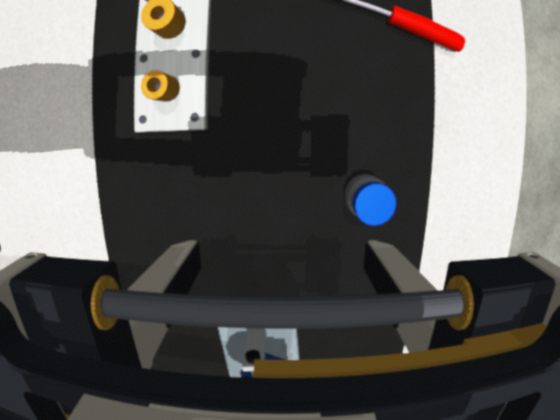

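The scene and side views show three bronze sleeves on the plate. In the side view they are at about (321,295), (305,322) and (286,354); by appearance they are medium, large and small. The camera stand is at about (330,195) in the side view and (190,280) in the scene view. The wrist view shows the nearest sleeve at about (157,86). Next I'll measure.

```bash
cat > h.py <<'E'
import numpy as np, cv2
def cloud(c):
    d=c["depth"]; v,u=np.indices(d.shape)
    P=np.stack([(u-c["cx"])/c["fx"]*d,(v-c["cy"])/c["fy"]*d,d],-1)
    return (P-c["t"])@c["R"]
def circ(xy):
    A=np.c_[2*xy,np.ones(len(xy))]; s=np.linalg.lstsq(A,(xy**2).sum(1),rcond=None)[0]
    return s[:2],np.sqrt(s[2]+s[:2]@s[:2])
E
python3 - <<'E'
from h import *
for n in ("scene","side"):
    c=np.load(f"pics/{n}0.npz"); X=cloud(c); hsv=cv2.cvtColor(c["image"],cv2.COLOR_RGB2HSV)
    ok=c["depth"]>0
    m=((hsv[...,0]>8)&(hsv[...,0]<25)&(hsv[...,1]>150)&ok&(X[...,2]>.02)&(X[...,2]<.075)&(abs(X[...,0]-.6)<.3)&(abs(X[...,1])<.45)).astype(np.uint8)
    k,l,st,ce=cv2.connectedComponentsWithStats(m)
    for i in range(1,k):
        if st[i,4]<40: continue
        p=X[l==i]; top=p[p[:,2]>np.percentile(p[:,2],95)-.006]
        side=p[p[:,2]<.052]
        print(n,ce[i],st[i],"zmax",p[:,2].max(),"top mid",(top.max(0)+top.min(0))/2,top.max(0)-top.min(0))
        if len(side)>20: print("   side circle",circ(side[:,:2]))
    # plate
    m=(X[...,2]>.01)&(X[...,2]<.02)&ok&(hsv[...,1]<60)&(hsv[...,2]>100)&(abs(X[...,0]-.55)<.3)&(X[...,1]<.4)&(X[...,1]>-.05)
    p=X[m]; print("plate",len(p),p[:,:2].min(0),p[:,:2].max(0),cv2.minAreaRect(p[:,:2].astype(np.float32)))
    # stand
    q=X[ok&(X[...,2]>.005)&(X[...,2]<.02)&(X[...,1]<-.1)&(X[...,1]>-.45)&(abs(X[...,0]-.6)<.25)]
    print("base",len(q),cv2.minAreaRect(q[:,:2].astype(np.float32)))
    r=ok&(hsv[...,1]<60)&(hsv[...,2]>120)&(X[...,2]>.07)&(X[...,2]<.16)&(X[...,1]<-.1)&(X[...,1]>-.45)&(abs(X[...,0]-.6)<.25)
    q=X[r]; print("ring",r.sum(),q.mean(0),q.min(0),q.max(0))
E
```

```text
scene [276.54822335 181.7715736 ] [271 173  12  19 197] zmax 0.06344644322305032 top mid [0.47090109 0.19525279 0.05990253] [0.04095325 0.04016016 0.00708783]
   side circle (array([0.47441645, 0.19389154]), np.float64(0.014834416201382542))
scene [259.10526316 194.53947368] [255 186  10  18 152] zmax 0.0643031666249076 top mid [0.47081571 0.11704332 0.05980272] [0.03018274 0.03223517 0.00900089]
   side circle (array([0.47145361, 0.11459425]), np.float64(0.011595899750547811))
plate 1085 [0.4233927  0.06666702] [0.82849201 0.33024386] ((0.6268631219863892, 0.19424983859062195), (0.26353636384010315, 0.402971088886261), 88.2964859008789)
base 1367 ((0.5483838319778442, -0.2839759290218353), (0.3424082100391388, 0.38769224286079407), 88.19477081298828)
ring 313 [ 0.5629602  -0.25168099  0.1033207 ] [ 0.52573816 -0.29428322  0.07094024] [ 0.58565115 -0.2005383   0.12602056]
side [321.03030303 294.28282828] [313 281  18  28 396] zmax 0.06390732404774656 top mid [0.46564022 0.118945   0.05975283] [0.03034972 0.03391643 0.00830898]
   side circle (array([0.46464462, 0.12255647]), np.float
[... 203 characters left out ...]
([0.4661796 , 0.20347144]), np.float64(0.015528260200073255))
side [285.06837607 353.52136752] [279 340  14  29 351] zmax 0.06309283788244092 top mid [0.46962985 0.28026103 0.0594154 ] [0.02229359 0.02234263 0.00735488]
   side circle (array([0.46884496, 0.28060464]), np.float64(0.00995074439570304))
plate 4094 [0.42017396 0.06873217] [0.82040699 0.33120586] ((0.6214020848274231, 0.19580265879631042), (0.26214662194252014, 0.397744357585907), 88.72048950195312)
base 952 ((0.4900820851325989, -0.31719842553138733), (0.2771948277950287, 0.2659434378147125), 87.11167907714844)
ring 218 [ 0.54937764 -0.23801427  0.10659249] [ 0.5210976  -0.27949221  0.0778962 ] [ 0.5928903 -0.1956611  0.1251413]
```

```bash
python3 - <<'E'
import cv2,numpy as np
a=cv2.imread("pics/scene0.png")[235:335,140:250]; b=cv2.imread("pics/side0.png")[155:235,290:370]
a=cv2.resize(a,(440,400),interpolation=cv2.INTER_CUBIC); b=cv2.resize(b,(360,400),interpolation=2)[:,:360]
cv2.imwrite("pics/crop.png",np.hstack([a,b]))
E
```

```text
(no output)
```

View pics/crop.png

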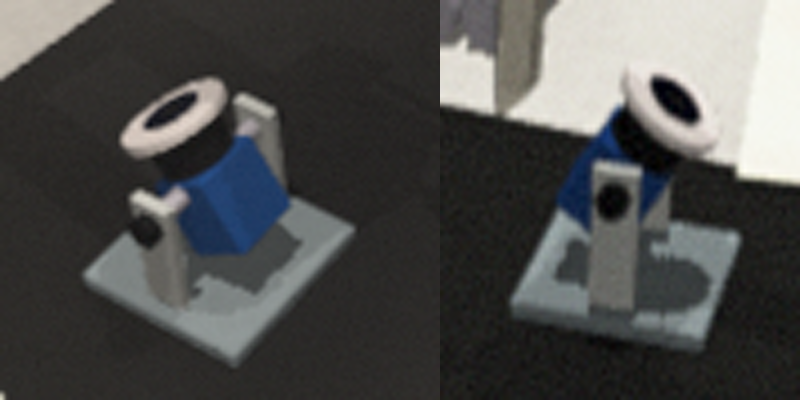

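The crop shows the ring light clearly in both views. In the scene view the lens centre is near (182,262), and in the side view near (340,176). The medium sleeve is at about (0.468, 0.119); its top height and diameter match. I'll move the wrist camera over the stand for a closer look at the lens.

The manual's scale: shifts go in shares of 0.2 m and turns go in shares of pi rad. Converting my numbers, -0.045 m / 0.2 = -0.225, -0.04 m / 0.2 = -0.2.

Emit:
hand_motion:
  offsets: [0.093,-0.225,-0.03,-0.03,0,0.093,-0.225,-0.03,0,0,0.093,-0.225,-0.03,0.03,0,0.093,-0.225,-0.03,0.03,0,0.093,-0.225,-0.03,0.05,0,0.093,-0.225,-0.03,0.05,0,0.093,-0.2,-0.02,0.05,0,0.093,0,0,0,0,0.093,0,0,0,0,0.093,0,0,0,0]

```text
t: 1.15
tool_pos: [0.5603, -0.3091, 0.1967]
orientation: [-2.221, -2.222, -0.001]
force: [0.4, 0.1, -0.0]
opening: 0.0929
gripper_force: 0.0
```

```bash
python3 - <<'E'
from plant import read_camera
import cv2,numpy as np
c=read_camera("wrist"); np.savez("pics/wrist1.npz",**c); cv2.imwrite("pics/wrist1.png",c["image"][:,:,::-1])
E
```

```text
(no output)
```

View pics/wrist1.png

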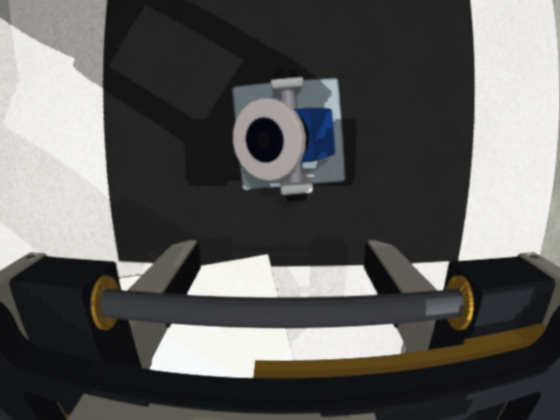

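The ring light is at about (268,139) with the dark lens at its centre, leaning left in the image (towards the robot). The base square spans about (234–346, 80–188). Next I'll fit the ring plane and circle, the hinge and the base.

```bash
cat >> h.py <<'E'
def rays(c,u,v):
    x=(np.asarray(u,float)-c["cx"])/c["fx"]; y=(np.asarray(v,float)-c["cy"])/c["fy"]; th=np.hypot(x,y)
    s=np.where(th>1e-9,np.sin(th)/np.maximum(th,1e-9),1)
    return np.stack([x*s,y*s,np.cos(th)],-1)   # camera axes, unit
def fcloud(c):
    d=c["depth"]; v,u=np.indices(d.shape); r=rays(c,u,v)
    return (r/r[...,2:]*d[...,None]-c["t"])@c["R"]
E
python3 - <<'E'
from h import *
c=np.load("pics/wrist1.npz"); X=fcloud(c); hsv=cv2.cvtColor(c["image"],cv2.COLOR_RGB2HSV); Z=X[...,2]
roi=np.zeros(Z.shape,bool); roi[75:200,225:355]=1
print("bench z",np.median(Z[210:230,240:330]), "base z",np.median(Z[88:98,245:265]))
ring=roi&(Z>.085)&(hsv[...,2]>110)&(hsv[...,1]<70)&(np.indices(Z.shape)[1]<306)
k,l,st,_=cv2.connectedComponentsWithStats(ring.astype(np.uint8)); i=1+st[1:,4].argmax(); m=l==i; print(st[i])
# filled outer outline
cn,_=cv2.findContours(m.astype(np.uint8),cv2.RETR_CCOMP,cv2.CHAIN_APPROX_NONE)
er=cv2.erode(m.astype(np.uint8),np.ones((5,5)))>0
p=X[er]; ctr=p.mean(0); n=np.linalg.svd(p-ctr)[2][2]; n*=np.sign(n[2]); res=(p-ctr)@n
for _ in range(3):
    g=abs(res)<2*res.std(); q=p[g]; ctr=q.mean(0); n=np.linalg.svd(q-ctr)[2][2]; n*=np.sign(n[2]); res=(p-ctr)@n
print("plane",ctr,n,res.std(),"tilt",np.degrees(np.arccos(n[2])),"az",np.degrees(np.arctan2(n[1],n[0])))
C=-c["R"].T@c["t"]
e1=np.cross(n,[0,1,0]); e1/=np.linalg.norm(e1); e2=np.cross(n,e1)
for cc in sorted(cn,key=len)[-2:]:
    u,v=cc[:,0,0],cc[:,0,1]; r=rays(c,u,v)@c["R"]; s=((ctr-C)@n)/(r@n); P=C+r*s[:,None]
    o,R=circ(np.c_[(P-ctr)@e1,(P-ctr)@e2]); print("circle R",R,"centre",ctr+o[0]*e1+o[1]*e2, len(cc))
base=roi&(Z>.006)&(Z<.02); b=X[base][:,:2].astype(np.float32); print("base",cv2.minAreaRect(b))
# cheek tops
ch=roi&(Z>.082)&(Z<.098)&(hsv[...,1]<70)
v,u=np.nonzero(ch); 
for s in (v<100,v>178): print("cheek",X[v[s],u[s]].mean(0),np.ptp(X[v[s],u[s]],0),s.sum())
E
```

```text
bench z 0.0019621387205416094 base z 0.01312920041467237
[ 233   98   72   83 3255]
plane [ 0.55203524 -0.24709249  0.11358582] [-0.52226747 -0.04471232  0.85160877] 0.010871814808035039 tilt 31.61291870092693 az -175.10672959596207
circle R 0.01754327719619819 centre [ 0.54614823 -0.24839684  0.109907  ] 122
circle R 0.030757167064061886 centre [ 0.54819426 -0.24794101  0.11118571] 220
base ((0.5675302743911743, -0.24644622206687927), (0.11086689680814743, 0.11064024269580841), 5.443405628204346)
cheek [ 0.5634025  -0.20401669  0.0889474 ] [0.02544523 0.01992604 0.01086941] 437
cheek [ 0.57111489 -0.29025378  0.08860681] [0.02536959 0.01717397 0.01091037] 457
```

```bash
python3 - <<'E'
from h import *
c=np.load("pics/wrist1.npz"); X=fcloud(c); hsv=cv2.cvtColor(c["image"],cv2.COLOR_RGB2HSV); Z=X[...,2]; C=-c["R"].T@c["t"]
v,u=np.indices(Z.shape)
rr=np.hypot(u-268,v-139)
m=(rr<44)&(rr>24)&(hsv[...,2]>110)&(hsv[...,1]<70)&(u<304)
p=X[m]; rng=np.random.default_rng(0); best=(0,)
for _ in range(500):
    a,b,d=p[rng.choice(len(p),3)]; n=np.cross(b-a,d-a)
    if np.linalg.norm(n)<1e-5: continue
    n/=np.linalg.norm(n); g=abs((p-a)@n)<.0015
    if g.sum()>best[0]: best=(g.sum(),g)
q=p[best[1]]; ctr=q.mean(0); n=np.linalg.svd(q-ctr)[2][2]; n*=np.sign(n[2])
print(len(p),best[0],ctr,n,np.degrees(np.arccos(n[2])),np.degrees(np.arctan2(n[1],n[0])),((q-ctr)@n).std())
r=((p-ctr)@n); print(np.percentile(r,[1,5,25,50,75,95,99]))
e1=np.cross(n,[0,1,0]); e1/=np.linalg.norm(e1); e2=np.cross(n,e1)
def proj(cc):
    r=rays(c,cc[:,0],cc[:,1])@c["R"]; s=((ctr-C)@n)/(r@n); P=C+r*s[:,None]-ctr
    o,R=circ(np.c_[P@e1,P@e2]); return R,ctr+o[0]*e1+o[1]*e2,np.std(np.hypot(P@e1-o[0],P@e2-o[1]))
# outer: subpixel ray edges of V from centre; inner: dark lens
V=cv2.GaussianBlur(hsv[...,2],(3,3),0).astype(float)
inn=[];out=[]
for t in np.radians(np.arange(0,360,5)):
    s=np.arange(8,50,.25); pr=cv2.remap(V.astype(np.float32),(268+s*np.cos(t)).astype(np.float32)[None],(139+s*np.sin(t)).astype(np.float32)[None],1)[0]
    w=np.nonzero(pr>105)[0]
    if len(w)==0: continue
    i=w[0]; inn.append((268+s[i]*np.cos(t),139+s[i]*np.sin(t)))
    j=np.nonzero(pr[i:]<105)[0]
    if len(j) and np.cos(t)<.3: j=i+j[0]; out.append((268+s[j]*np.cos(t),139+s[j]*np.sin(t)))
print("inner",proj(np.array(inn))); print("outer(left part)",proj(np.array(out)),len(out))
print(cv2.fitEllipse(np.array(inn,np.float32)))
b=np.array([.5675,-.2464,0]); print("hinge pred",proj(np.array(inn))[1]-.04*n)
E
```

```text
3103 2592 [ 0.54812325 -0.24794728  0.11105921] [-0.52254904 -0.04418302  0.85146366] 31.628776649237675 -175.16697261716698 0.0005971219273731779
[-7.90707249e-02 -6.60963602e-02 -7.12582665e-04 -9.47770472e-05
  3.66847951e-04  9.93771559e-04  1.52982654e-03]
inner (np.float64(0.01719651253578516), array([ 0.54616642, -0.24838292,  0.10983569]), np.float64(9.461989567555947e-05))
outer(left part) (np.float64(0.03158052601269318), array([ 0.54739133, -0.2475197 ,  0.11063222]), np.float64(0.0009369222627155766)) 34
((264.188232421875, 139.4665069580078), (38.51789855957031, 46.138309478759766), 171.46678161621094)
hinge pred [ 0.56706838 -0.2466156   0.07577714]
```

The lens measurement is consistent: the implied hinge is at (0.567, -0.247, 0.076), directly above the base centre, and the lens tilts 31.6° towards azimuth -175°. The tool can only turn about its own z axis, so I'll grip the sleeve and pivot it in the pads by pushing it against the plate's end edge. First I'll go back and measure the sleeve and plate edge closely.

To row units: 0.045 m / 0.2 = 0.225, 0.04 m / 0.2 = 0.2.

Emit:
hand_motion:
  offsets: [0.093,0.2,-0.05,0,0,0.093,0.225,-0.06,0,0,0.093,0.225,-0.06,0,0,0.093,0.225,-0.06,0,0,0.093,0.225,-0.06,0,0,0.093,0.225,-0.06,0.05,0,0.093,0.225,-0.06,0.05,0,0.093,0.225,-0.05,0.05,0,0.093,0,0,0,0,0.093,0,0,0,0,0.093,0,0,0,0]

```text
t: 2.3
tool_pos: [0.4685, 0.0449, 0.1675]
orientation: [2.219, 2.222, 0.001]
force: [0.7, 0.4, -0.4]
opening: 0.0928
gripper_force: 0.0
```

```bash
cat > bz.py <<'E'
from h import *
def bronze(c,X,roi=None):
    hsv=cv2.cvtColor(c["image"],cv2.COLOR_RGB2HSV)
    return (hsv[...,0]>8)&(hsv[...,0]<25)&(hsv[...,1]>140)&(c["depth"]>0)
E
python3 - <<'E'
from plant import read_camera
from bz import *
c=read_camera("wrist"); np.savez("pics/wrist2.npz",**c); cv2.imwrite("pics/wrist2.png",c["image"][:,:,::-1])
X=fcloud(c); Z=X[...,2]; m=bronze(c,X)&(Z>.055)&(Z<.07)&(X[...,1]>.05)
k,l,st,ce=cv2.connectedComponentsWithStats(m.astype(np.uint8))
C=-c["R"].T@c["t"]
for i in range(1,k):
    if st[i,4]<60: continue
    p=X[l==i]; cn,_=cv2.findContours((l==i).astype(np.uint8),cv2.RETR_EXTERNAL,cv2.CHAIN_APPROX_NONE)
    cc=max(cn,key=len)[:,0]; r=rays(c,cc[:,0],cc[:,1])@c["R"]; P=C+r*((np.median(p[:,2])-C[2])/r[:,2])[:,None]
    print(ce[i],np.median(p[:,2]),cv2.minEnclosingCircle(P[:,:2].astype(np.float32)),circ(P[:,:2]))
q=X[(Z>.011)&(Z<.021)&(X[...,0]>.40)&(X[...,0]<.53)&(X[...,1]>.0)&(X[...,1]<.2)&(c["image"].min(-1)>90)]
print("plate",np.median(q[:,2]),np.percentile(q[:,1],[0,.5,2]),np.percentile(q[:,0],[1,99]))
for xx in (.43,.45,.47,.49,.505): s=q[abs(q[:,0]-xx)<.005]; print(xx,s[:,1].min())
E
```

```text
[281.42611684  26.74364261] 0.061813922501413626 ((0.4676811695098877, 0.1971379518508911), 0.019975733011960983) (array([0.46758261, 0.19723314]), np.float64(0.018975658336174896))
[279.147343   121.74516908] 0.061974685143398496 ((0.4658902585506439, 0.11890388280153275), 0.015114722773432732) (array([0.46596541, 0.1187845 ]), np.float64(0.014551530592836131))
plate 0.01605873742450742 [0.06862012 0.06979667 0.07171834] [0.42246358 0.51021175]
0.43 0.0706883590442753
0.45 0.0695693482779676
0.47 0.06945304121287998
0.49 0.06862012335009014
0.505 0.068782000456129
```

Sleeve at (0.466, 0.119), plate end edge at y≈0.069. Now I'll descend and grip.

To row units: 0.04 m / 0.2 = 0.2, -0.0025 m / 0.2 = -0.0125.

Emit:
hand_motion:
  offsets: [0.08,0.2,-0.0125,0,0,0.08,0.17,0,0.1,0,0.08,0,0,0.2,0,0.08,0,0,0.15,0,0.08,0,0,0.125,0,0.08,0,0,0.0625,0,0.08,0,0,0,0,0.04,0,0,0,0,0.02,0,0,0,0,0.02,0,0,0,0,0.02,0,0,0,0,0.02,0,0,0,0,0.02,0,0,0,0,0.02,0,0,0,0,0.02,0,0,0,0]
  grip_n: 20

```text
t: 3.85
tool_pos: [0.4657, 0.1191, 0.0393]
orientation: [2.221, 2.221, 0.001]
force: [0.5, 0.5, 1.3]
opening: 0.0306
gripper_force: 20.0
```

To row units: -0.03 m / 0.2 = -0.15, -0.025 m / 0.2 = -0.125.

Emit:
hand_motion:
  offsets: [0.02,0,0,-0.05,0,0.02,0,0,-0.1,0,0.02,0,0,-0.1,0,0.02,-0.1,0,0,0,0.02,-0.15,0,0,0,0.02,-0.125,0,0,0,0.02,0,0,0.1,0,0.02,0,0,0.125,0,0.02,0,0,0.0475,0,0.02,0,0,0,0,0.02,0,0,0,0,0.02,0,0,0,0]

```text
t: 5.05
tool_pos: [0.4665, 0.0442, 0.036]
orientation: [2.22, 2.221, 0.002]
force: [0.5, -0.5, -2.1]
opening: 0.0308
gripper_force: 20.0
```

```bash
python3 - <<'E'
from plant import read_camera
import cv2,numpy as np
ims=[]
for n in ("wrist","side","scene"):
    c=read_camera(n); np.savez(f"pics/{n}3.npz",**c); ims.append(c["image"][:,:,::-1])
a=cv2.resize(ims[0][150:300,180:380],(400,300)); b=cv2.resize(ims[1][220:345,260:400],(392,350)); d=cv2.resize(ims[2][150:250,190:300],(330,300))
W=np.zeros((600,800,3),np.uint8); W[:300,:400]=a; W[:350,408:]=b; W[300:,:330]=d; cv2.imwrite("pics/p3.png",W)
E
```

```text
(no output)
```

View pics/p3.png

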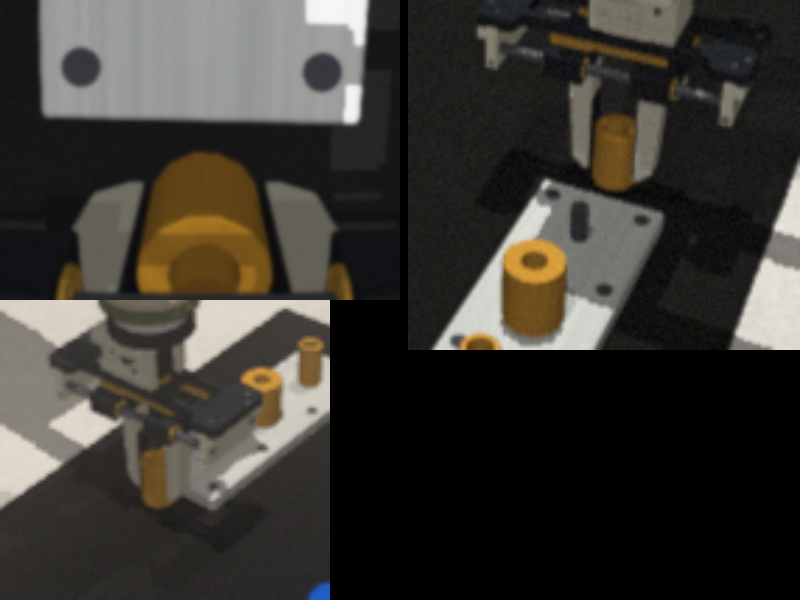

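The medium sleeve is held square in the fingers, clear of the plate's end edge, and its pin is empty. Next I'll set up an axis estimator on the wrist cloud and push to tilt the sleeve.

To row units: 0.005 m / 0.2 = 0.025, 0.004 m / 0.2 = 0.02.

```bash
cat > ax.py <<'E'
from bz import *
from scipy.spatial.transform import Rotation as Ro
def tilt(c,st):
    """sleeve tilt in tool x-z plane from the wall ridge nearest the wrist camera and from the upper face"""
    R=Ro.from_rotvec(st["orientation"]).as_matrix(); X=(fcloud(c)-st["tool_pos"])@R   # tool coordinates
    m=bronze(c,X)&(np.linalg.norm(X[...,:2],axis=-1)<.045)&(X[...,2]>-.05)&(X[...,2]<.06)
    m=cv2.erode(m.astype(np.uint8),np.ones((3,3)))>0
    p=X[m]; p=p[abs(p[:,1])<.022]
    out={}; rng=np.random.default_rng(1)
    yc=(np.percentile(p[:,1],1)+np.percentile(p[:,1],99))/2
    q=p[abs(p[:,1]-yc)<.005][:,[0,2]]
    for name in "ab":                      # two dominant lines in the ridge profile: wall, face
        best=(0,None)
        for _ in range(300):
            a,b=q[rng.choice(len(q),2)]; d=b-a; L=np.linalg.norm(d)
            if L<.004: continue
            nn=np.array([-d[1],d[0]])/L; g=abs((q-a)@nn)<.0008
            if g.sum()>best[0]: best=(g.sum(),g)
        g=best[1]; s=q[g]; o=s.mean(0); d=np.linalg.svd(s-o)[2][0]; d*=np.sign(d[1]) 
        t=(s-o)@d
        out[name]=(round(float(np.degrees(np.arctan2(d[0],d[1]))),2),(o+d*t.min()).round(4),(o+d*t.max()).round(4),len(s)); q=q[~g]
        if len(q)<20: break
    return yc,out
if __name__=="__main__":
    from plant import sensors,read_camera
    st=sensors.read_state(); c=read_camera("wrist"); print(tilt(c,st)); print(st["force"],st["tool_pos"])
E
python3 ax.py
```

```text
(np.float64(-0.000612144741912039), {'a': (-0.35, array([ 0.0153, -0.0238]), array([0.0151, 0.0223]), 628), 'b': (-1.31, array([-0.0074, -0.0164]), array([-0.008 ,  0.0107]), 338)})
[-0.469674    0.61993012 -2.4020941 ] [0.46630402 0.04414335 0.03564545]
```

Emit:
hand_motion:
  offsets: [0.02,0.025,0,0,0,0.02,0.02,0,0,0,0.02,0.02,0,0,0,0.02,0.02,0,0,0,0.02,0.0175,0,0,0,0.02,0,0,0,0,0.02,0,0,0,0]

```text
t: 5.95
tool_pos: [0.4659, 0.0629, 0.0356]
orientation: [2.219, 2.22, -0.004]
force: [-4.5, -10.7, 7.1]
opening: 0.0307
gripper_force: 20.0
```

```bash
python3 ax.py
```

```text
(np.float64(-0.00044108000885635483), {'a': (-7.26, array([ 0.0125, -0.0227]), array([0.0077, 0.0149]), 422), 'b': (82.97, array([ 0.0044, -0.0223]), array([ 0.0114, -0.0215]), 251)})
[ -4.47804181 -10.72880507   7.14573435] [0.46588858 0.06290868 0.03559342]
```

Tilt works, but the long pad contact let the sleeve slide as well as turn (7° of tilt, about 5 mm of slide). I'll stand it on the bench beside the plate and regrip only its top, which gives a short contact and a long lever.

To row units: -0.02 m / 0.2 = -0.1, -0.008 m / 0.2 = -0.04.

Emit:
hand_motion:
  offsets: [0.02,-0.05,0,0,0,0.02,-0.1,0,0,0,0.02,0,0,0.03,0,0.02,0,0,0.02,0,0.02,0,0,0.01,0,0.02,0,0,0,0,0.02,0,0,0,0,0.045,0,0,0,0,0.06,0,0,0,0,0.06,0,0,0,0,0.06,0,0,-0.075,0,0.06,0,0,-0.04,0,0.06,0,0,0,0,0.06,0,0,0,0]

```text
t: 7.4
tool_pos: [0.4657, 0.0346, 0.0456]
orientation: [2.221, 2.221, 0.001]
force: [-1.2, -1.1, -0.0]
opening: 0.06
gripper_force: 0.0
```

```bash
python3 ax.py
```

```text
(np.float64(-0.00038055509451638547), {'a': (-0.63, array([ 0.0064, -0.0018]), array([0.0059, 0.0442]), 469), 'b': (-1.18, array([-0.0165, -0.0006]), array([-0.0171,  0.0327]), 332)})
[-1.22038812 -1.11920165 -0.02915451] [0.46569135 0.0345934  0.04560329]
```

To row units: 0.012 m / 0.2 = 0.06, -0.0095 m / 0.2 = -0.0475.

Emit:
hand_motion:
  offsets: [0.06,-0.0475,0,-0.01,0,0.06,0,0,0,0,0.02,0,0,0,0,0.02,0,0,0,0,0.02,0,0,0,0,0.02,0,0,0,0,0.02,0,0,0,0,0.02,0,0,-0.035,0,0.02,0,0,0,0,0.02,0.06,0,0,0,0.02,0.06,0,0,0,0.02,0.035,0,0,0,0.02,0.03,0,0,0,0.02,0,0,0,0,0.02,0,0,0,0]
  grip_n: 25

```text
t: 8.95
tool_pos: [0.4658, 0.0622, 0.0551]
orientation: [2.219, 2.222, -0.001]
force: [-1.2, -4.8, 2.5]
opening: 0.0303
gripper_force: 25.0
```

```bash
python3 ax.py
```

```text
(np.float64(-0.00046905793960991607), {'a': (78.9, array([-0.0149, -0.0025]), array([0.0144, 0.0032]), 379), 'b': (-10.86, array([-0.008 , -0.0029]), array([-0.0163,  0.04  ]), 302)})
[-1.15752255 -4.84885359  2.49361629] [0.46580733 0.06215007 0.05510722]
```

Only about 1 mm of slip this time, and 11° of tilt so far. I'll continue.

To row units: 0.004 m / 0.2 = 0.02, 0.003 m / 0.2 = 0.015.

Emit:
hand_motion:
  offsets: [0.02,0.02,0,0,0,0.02,0.02,0,0,0,0.02,0.015,0,0,0,0.02,0,0,0,0,0.02,0,0,0,0]

```text
t: 9.5
tool_pos: [0.466, 0.0731, 0.0553]
orientation: [2.22, 2.221, -0.0]
force: [-0.9, -3.8, 5.2]
opening: 0.0304
gripper_force: 25.0
```

```bash
python3 ax.py
```

```text
(np.float64(-0.000671542762764021), {'a': (65.15, array([-0.0132, -0.0052]), array([0.0111, 0.006 ]), 334), 'b': (65.46, array([-0.0138, -0.0041]), array([0.0107, 0.0071]), 60)})
[-0.93742086 -3.84760595  5.19764748] [0.46598647 0.07306965 0.05531696]
```

To row units: 0.003 m / 0.2 = 0.015, 0.0025 m / 0.2 = 0.0125.

Emit:
hand_motion:
  offsets: [0.02,0.015,0,0,0,0.02,0.0125,0,0,0,0.02,0,0,0,0,0.02,0,0,0,0,0.02,0,0,0,0]

```text
t: 10.05
tool_pos: [0.4658, 0.0785, 0.0548]
orientation: [2.221, 2.221, 0.0]
force: [0.4, -4.9, 2.6]
opening: 0.0305
gripper_force: 25.0
```

```bash
python3 ax.py
```

```text
(np.float64(-0.0006311035743517624), {'a': (57.41, array([-0.0123, -0.0067]), array([0.0096, 0.0074]), 268), 'b': (-32.97, array([0.0048, 0.0028]), array([-0.0182,  0.0383]), 164)})
[ 0.42199171 -4.89233188  2.5745818 ] [0.46577016 0.07850119 0.05484159]
```

Emit:
hand_motion:
  offsets: [0.02,-0.02,0,-0.02,0,0.02,-0.03,0,-0.03,0,0.02,0,0,-0.1,0,0.02,0,0,0,0,0.02,0,0,0,0]
  grip_n: 45

```text
t: 10.6
tool_pos: [0.4659, 0.0685, 0.0849]
orientation: [2.221, 2.221, 0.002]
force: [-0.4, -0.3, -2.0]
opening: 0.0304
gripper_force: 45.0
```

```bash
python3 ax.py
python3 - <<'E'
from plant import read_camera
import cv2,numpy as np
ims=[]
for n in ("wrist","side","scene"):
    c=read_camera(n); np.savez(f"pics/{n}4.npz",**c); ims.append(c["image"][:,:,::-1])
a=cv2.resize(ims[0][150:300,180:380],(400,300)); b=cv2.resize(ims[1][200:325,260:400],(392,350)); d=cv2.resize(ims[2][150:250,190:300],(330,300))
W=np.zeros((600,800,3),np.uint8); W[:300,:400]=a; W[:350,408:]=b; W[300:,:330]=d; cv2.imwrite("pics/p4.png",W)
E
```

```text
(np.float64(-0.0006606362100405076), {'a': (59.24, array([-0.0125, -0.0062]), array([0.0102, 0.0073]), 318), 'b': (-31.21, array([0.0047, 0.0027]), array([-0.0147,  0.0348]), 129)})
[-0.3980005  -0.28823193 -2.034314  ] [0.46588495 0.06850752 0.08486939]
```

View pics/p4.png

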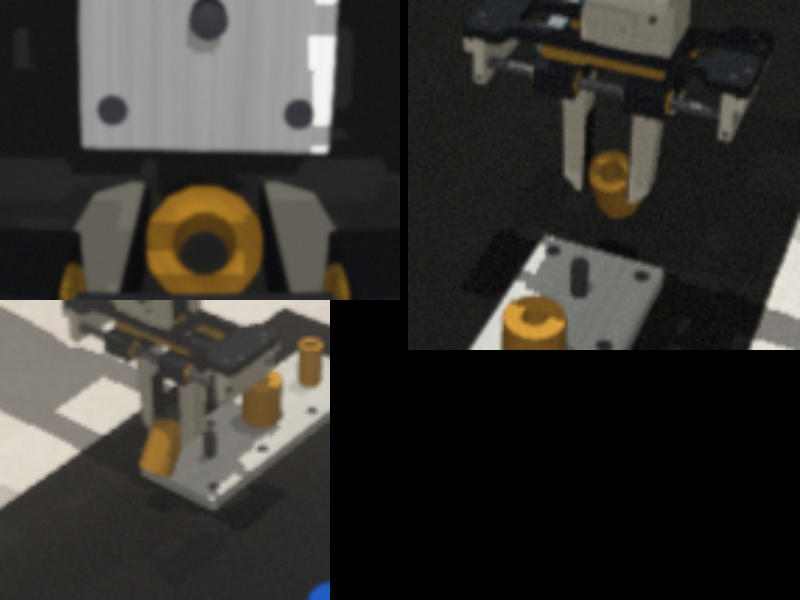

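The sleeve is held by its top, tilted about 31° with its foot swung away from the wrist-camera side, clear of the plate. Next I'll work out its foot position in the tool frame and the move to the focus.

```bash
cat > foot.py <<'E'
from ax import *
def foot(c,st,show=True):
    R=Ro.from_rotvec(st["orientation"]).as_matrix(); X=(fcloud(c)-st["tool_pos"])@R
    C=(-c["R"].T@c["t"]-st["tool_pos"])@R; yc,o=tilt(c,st)
    # upper face plane: bronze points near the face line found in the ridge profile
    f=[v for v in o.values() if abs(v[0])>40][0]; a,b=np.array(f[1]),np.array(f[2]); d=(b-a)/np.linalg.norm(b-a); n2=np.array([d[1],-d[0]]); n2*=-np.sign(n2[1])
    m=bronze(c,X)&(np.linalg.norm(X[...,:2],axis=-1)<.035)&(abs((X[...,[0,2]]-a)@n2)<.0015)&(abs(X[...,1])<.022)
    k,l,s,_=cv2.connectedComponentsWithStats(m.astype(np.uint8)); m=l==1+s[1:,4].argmax()
    q=X[cv2.erode(m.astype(np.uint8),np.ones((3,3)))>0]; ctr=q.mean(0); n=np.linalg.svd(q-ctr)[2][2]; n*=-np.sign(n[2])
    cn,_=cv2.findContours(m.astype(np.uint8),cv2.RETR_EXTERNAL,cv2.CHAIN_APPROX_NONE); cc=max(cn,key=len)[:,0]
    r=rays(c,cc[:,0],cc[:,1])@c["R"].T.T@R if False else (rays(c,cc[:,0],cc[:,1])@c["R"])@R
    P=C+r*(((ctr-C)@n)/(r@n))[:,None]; e1=np.cross([0,1,0],n); e1/=np.linalg.norm(e1); e2=np.cross(n,e1)
    (cx,cy),rad=cv2.minEnclosingCircle(np.c_[(P-ctr)@e1,(P-ctr)@e2].astype(np.float32))
    (fx,fy),fr=circ(np.c_[(P-ctr)@e1,(P-ctr)@e2])
    top=ctr+cx*e1+cy*e2; t2=ctr+fx*e1+fy*e2
    if show: print(yc,o); print("n",n,"tilt",np.degrees(np.arctan2(n[0],-n[2])),"rad",rad,fr,"top",top,t2)
    return top,t2,n,R
E
python3 - <<'E'
from foot import *
from plant import sensors,read_camera
st=sensors.read_state(); c=read_camera("wrist"); top,t2,n,R=foot(c,st)
th=np.radians(31.0); ax=np.array([np.sin(th),0,-np.cos(th)])  # foot->top, tool axes
F=top+[0,.0006,.0013]-.046*ax; print("foot in tool",F, t2-.046*n)
nl=np.array([-.5225,-.0442,.8515]); focus=np.array([.5466,-.2483,.1093])+.08*nl
az=np.arctan2(nl[1],nl[0]); print("focus",focus,"az",np.degrees(az))
tx=np.array([np.cos(az),np.sin(az),0]); tz=np.array([0,0,-1.]); ty=np.cross(tz,tx); Rt=np.c_[tx,ty,tz]
T=focus-Rt@F; print("TCP target",T,"now",st["tool_pos"],"delta in present tool axes",R.T@(T-st["tool_pos"]))
print("turn",(Ro.from_matrix(R.T@Rt)).as_rotvec(),st["q"])
E
```

```text
-0.0006574611810175211 {'a': (59.76, array([-0.0127, -0.006 ]), array([0.0102, 0.0073]), 310), 'b': (-31.03, array([0.0044, 0.003 ]), array([-0.0151,  0.0355]), 133)}
n [ 0.51089894  0.0015742  -0.85963934] tilt 30.723768491739342 rad 0.015939779579639435 0.014869206230842157 top [-0.00236828 -0.00049438 -0.00012448] [-0.00187285 -0.00048682  0.00016998]
foot in tool [-0.02606003  0.00010562  0.04060522] [-0.0253742  -0.00055924  0.03971339]
focus [ 0.5048   -0.251836  0.17742 ] az -175.16467283495055
TCP target [ 0.47884162 -0.2541379   0.21802522] now [0.46477922 0.06854958 0.08368569] delta in present tool axes [-0.32267903  0.01382862 -0.13438409]
turn [-1.12875704e-03 -1.34559746e-03 -1.65511386e+00] [ 3.71350250e-02 -9.67761041e-02  1.99902068e+00  1.35802183e-04
  1.24090541e+00  3.70164541e-02]
```

The manual's scale: shifts go in shares of 0.2 m and turns go in shares of pi rad. Converting my numbers, -0.035 m / 0.2 = -0.175, -0.03 m / 0.2 = -0.15.

Emit:
hand_motion:
  offsets: [0.02,0,0,-0.075,0,0.02,0,0,-0.15,0,0.02,0,0,-0.15,0,0.02,-0.075,0.01,-0.15,0,0.02,-0.15,0.01,-0.1475,0,0.02,-0.175,0.01,0,0,0.02,-0.175,0.01,0,0,0.02,-0.175,0.01,0,0,0.02,-0.175,0.01,0,0,0.02,-0.175,0.01,0,0,0.02,-0.175,0,0,0,0.02,-0.175,0,0,0,0.02,-0.1,0,0,0,0.02,-0.0635,0,0,0,0.02,0,0,0,0]

```text
t: 12.35
tool_pos: [0.4791, -0.2551, 0.2185]
orientation: [-2.223, -2.219, 0.001]
force: [0.6, 1.2, -1.9]
opening: 0.0298
gripper_force: 45.0
```

Emit:
hand_motion:
  offsets: [0.02,0,0,0,-0.0191,0.02,0,0,0,-0.0382,0.02,0,0,0,-0.0414,0.02,0,0,0,-0.0414,0.02,0,0,0,-0.0414,0.02,0,0,0,-0.0414,0.02,0,0,0,-0.0414,0.02,0,0,0,-0.0414,0.02,0,0,0,-0.0414,0.02,0,0,0,-0.0414,0.02,0,0,0,-0.0414,0.02,0,0,0,-0.0414,0.02,0,0,0,-0.0366,0.02,0,0,0,-0.0191,0.02,0,0,0,0,0.02,0,0,0,0,0.02,0,0,0,0,0.02,0,0,0,0]

```text
t: 14.15
tool_pos: [0.4796, -0.2539, 0.2191]
orientation: [-0.131, 3.139, 0.0]
force: [-1.4, 0.1, -1.9]
opening: 0.0303
gripper_force: 45.0
```

```bash
cat > fin.py <<'E'
from foot import *
from plant import sensors,read_camera
st=sensors.read_state(); c=read_camera("wrist"); np.savez("pics/wf.npz",**c); top,t2,n,R=foot(c,st)
th=np.arctan2(n[0],-n[2]); ax=np.array([np.sin(th),0,-np.cos(th)])
F=top+[0,.0006,.0013]-.046*ax; w=st["tool_pos"]+R@F; aw=R@ax
nl=np.array([-.5225,-.0442,.8515]); L=np.array([.5466,-.2483,.1093]); focus=L+.08*nl
print("foot",w,"focus",focus,"err in tool axes",R.T@(focus-w),"angle err",np.degrees(np.arccos(aw@nl/np.linalg.norm(nl))),aw)
print(st["tool_pos"],"tool z",R[:,2],"tool x az",np.degrees(np.arctan2(R[1,0],R[0,0])),st["dq"].round(3),st["gripper_force"])
E
python3 fin.py
python3 - <<'E'
from plant import read_camera
import cv2,numpy as np
ims=[]
for n in ("wrist","side","scene"):
    c=read_camera(n); np.savez(f"pics/{n}5.npz",**c); ims.append(c["image"][:,:,::-1])
a=cv2.resize(ims[0][110:310,160:400],(408,340)); b=cv2.resize(ims[1][75:235,260:400],(390,445)); d=cv2.resize(ims[2][175:335,110:270],(400,400))
W=np.zeros((600,800,3),np.uint8); W[:445,410:]=b; W[340:,:400]=d[60:320]; W[:340,:408]=a;  cv2.imwrite("pics/p5.png",W)
E
```

```text
0.0006321874417616787 {'a': (59.31, array([-0.0126, -0.0062]), array([0.0096, 0.007 ]), 308), 'b': (-31.6, array([0.0052, 0.0026]), array([-0.0151,  0.0356]), 125)}
n [ 0.51208067  0.00197674 -0.85893509] tilt 30.802588261281056 rad 0.015679534524679184 0.014549549258524017 top [-2.35772208e-03  7.97453850e-04 -5.36547018e-05] [-0.00198886  0.00082647  0.00016632]
foot [ 0.50528127 -0.25037127  0.17837976] focus [ 0.5048   -0.251836  0.17742 ] err in tool axes [ 0.00060179 -0.00141953  0.00095967] angle err 0.8213969384492209 [-0.51031932 -0.04275923  0.85892133]
[ 0.4795736  -0.2539275   0.21913634] tool z [ 2.56479581e-05  5.50018728e-05 -9.99999998e-01] tool x az -175.215483833111 [-0.004  0.001  0.    -0.002 -0.    -0.007] 44.99892590101808
```

View pics/p5.png

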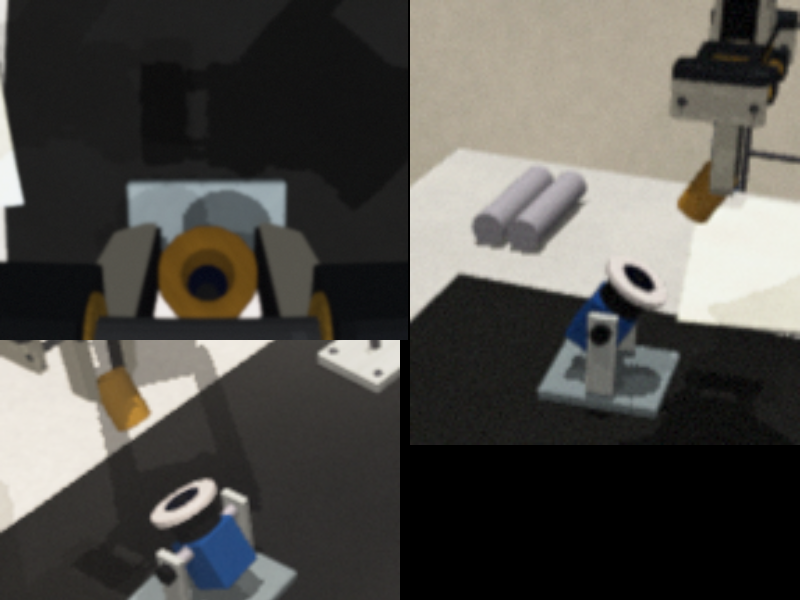

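The sleeve hangs at the focus, square to the lens by eye, with the lens glass visible through its bore and nothing touching the stand. The residual is about 1 mm and 0.8°. I'll make a small correction and check again.

To row units: 0.001 m / 0.2 = 0.005, 0.0007 m / 0.2 = 0.0035.

Emit:
hand_motion:
  offsets: [0.02,0.0035,-0.0015,0.005,0,0.02,0,0,0,0,0.02,0,0,0,0,0.02,0,0,0,0,0.02,0,0,0,0,0.02,0,0,0,0]

```text
t: 14.95
tool_pos: [0.4788, -0.2546, 0.2182]
orientation: [0.132, -3.139, 0.0]
force: [-0.8, -0.9, -2.6]
opening: 0.0299
gripper_force: 45.0
```

```bash
python3 fin.py; python3 fin.py | tail -2
```

```text
0.0005958254035138598 {'a': (59.18, array([-0.0126, -0.0062]), array([0.0096, 0.007 ]), 289), 'b': (-32.16, array([0.004 , 0.0046]), array([-0.0141,  0.0333]), 133)}
n [ 0.51084933  0.00353319 -0.859663  ] tilt 30.72063227634076 rad 0.01560161355882883 0.01456116520493622 top [-0.00261642  0.00081555 -0.00019966] [-0.0020212   0.00083025  0.0001541 ]
foot [ 0.50473923 -0.25095896  0.17750483] focus [ 0.5048   -0.251836  0.17742 ] err in tool axes [ 1.31825059e-05 -8.79042203e-04  8.48693962e-05] angle err 0.9055219092370358 [-0.50903638 -0.04290606  0.85967496]
[ 0.47883542 -0.25456309  0.21815031] tool z [-8.70881757e-06 -5.03039316e-05 -9.99999999e-01] tool x az -175.17723444251914 [ 0.     0.002 -0.    -0.002  0.001  0.   ] 44.998903912492096
foot [ 0.5050003  -0.25094581  0.17763989] focus [ 0.5048   -0.251836  0.17742 ] err in tool axes [ 0.00027447 -0.00087017  0.00021993] angle err 0.8308937719167001 [-0.51015043 -0.04301453  0.8590089 ]
[ 0.47884918 -0.25455425  0.21817205] tool z [ 3.94462385e-05 -5.38830397e-05 -9.99999998e-01] tool x az -175.17489099835967 [ 0.002 -0.     0.001 -0.001 -0.    -0.001] 44.99918358866125
```

Within 1 mm and 1°, and holding steady, so I'm handing it in.

```bash
python3 -c "
from plant import robot
print(robot.close_job())"
```

```text
the job is handed in; nothing more can be done
None
```

The 32 mm sleeve is off its pin and held steadily on the lens's centre line, lower end facing the lens at 80 mm (measured within about 1 mm and 1°); I tilted it against the plate's end edge because the tool itself cannot tilt, and I handed the job in at about 15 s with no verdict returned.

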